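# Shut the switch box door and hold its new handle for the fitter

## Task

First push the open door of the steel switch box shut until it seats on its catch and stays there by itself. Then pick up the black T-shaped handle, carry it to the door and press its flat mounting face onto the raised mounting pad, upright and with the edges lined up, with a steady push of about 10 newtons (never as hard as 30), so that a colleague can screw it on; finish while still gripping and pressing it. Leave the other things on the table where they are.

Things in the scene. Friction and masses are not known exactly. Their poses are not given: they have to be found in the camera images.
- door (a joint): door hinge, rad: 0 = seated on its roller catch, grows as it swings out towards the robot (starts 0.35 to 0.7). The catch lets it past between 0.05 and 0.02 with a push of about 5 N near the free edge; unseated it stands at 0.03 or more. Pushed beyond 0 (negative, to -0.07) it squeezes a soft gasket: about 1.5 N per mm at the mounting pad
- switch_box: fixed stainless steel box standing on the table, 130 deep (x) x 200 wide (y) x 150 mm high; origin at the centre of its underside; its -x side is open and carries the door, and looks towards the robot, turned by up to 0.25 rad. The two cable glands on its roof, near the back, rise 20 mm
- door_hinge (a point): point on the upright hinge axis, on the box's +y side (left seen from the robot), 77 mm above the table, in the plane of the door's back face. Frame of all door points (turns with the door): -x out of the door's front, -y from hinge to free edge, z up; door shut: same as the box's frame
- door_edge (a point): point on the door's front face (12 mm in front of the back face) close to the free edge, 180 mm from the hinge axis, 125 mm above the table. The door is 200 wide x 146 high x 12 mm thick, its top edge 150 mm above the table
- door_pad (a point): centre of the front face of the raised mounting pad on the door: 64 wide (y) x 60 high (z), standing 3 mm proud of the door, 135 mm from the hinge axis, 105 mm above the table; -x points out of it
- handle: loose black plastic handle, T-shaped from above, 0.1 to 0.15 kg, standing upright: flange plate 6 thick (x 0 to +6) x 64 wide (y) x 60 mm high; behind it a straight rib 16 wide (y), x 0 to -41, 60 mm high, thickened to 24 wide for the 6 mm next to the flange. Origin on the underside below the flange's back face; +x is where the mounting face looks (away from the robot, within 0.6 rad)
- handle_grip (a point): where to pinch the rib across its 16 mm (along the handle's y): 24 mm behind the flange's back face, 42 mm above the handle's underside
- handle_face (a point): centre of the handle's flat mounting face, at x = +6 mm, 30 mm above its underside; handle axes (x out of the mounting face, z up)
- cup: bystander: closed sample cup, 62 diameter x 42 mm, origin under its centre
- big_weight: bystander: large check weight, 38 diameter x 52 mm, origin under its centre
- small_weight: bystander: small check weight, 29 diameter x 40 mm, origin under its centre
- clock: bystander: flat timer, 62 x 62 x 18 mm, origin under its centre
Mind the look-alikes: they are no part of the job. There is more than one size of the handle; the job needs the middle-sized.

How it is judged:
By the outcome, as a careful person would: the job done as asked, in the order asked, and still so for the second after the job is handed in, while the arm keeps its last pose, push and grip.
It also fails if it takes over 61 s, if anything falls off the work surface, if the arm or the gripper's body presses on something with over 40 N, if the wrist force passes 120 N, or if a joint passes its speed limit or range.

## Robot

A 6-joint arm with a two-finger parallel gripper is mounted at the origin on a cart in front of the work surface, level with it; the furniture and walls round the work are solid. World frame = base frame: x ahead of the robot, y to its left, z up, the work surface at z = 0. Lengths are in mm, angles in rad, forces in N, time in s.
With the tool pointing down it reaches from about 350 to 850 mm from the base axis. Payload 8.1 kg.
Tool frame: the origin (TCP) lies between the finger pads; the fingertips stand 22 mm ahead of it and the grasp point (between the pads) lies 3 mm ahead of it; z points along the fingers, y is the line along which they close (so a half turn about z gives the same grasp; the last joint's range is limited). The gripper opens to 93 mm and grips with 3 to 60 N. Pads are 15 mm wide; open, the fingers measure 128 mm over their backs; the gripper's body (75 mm by 188 mm) begins 65 mm behind the grasp point.
Start: joints at [1.215, 0.13, 1.488, -0, 1.523, -0.085], TCP at [160.479, 578.145, 240.635] pointing down, gripper open.
Joint ranges: [-2.96, 2.96], [-0.89, 2.26], [0.02, 2.5], [-1.34, 4.48], [0, 2.73], [-2.66, 2.66]. Speed limits (rad/s): [2.39, 2.39, 2.79, 3.14, 3.14, 3.14].

## Interface

Orientations are given as a unit quaternion [w, x, y, z].
In Python, from cell import env gives the robot as it stands. The module is installed in compiled form; this text tells all that it offers.
- The arm moves only by the tool play_rows, never from a script. Its argument "moves" is a list that holds one entry, the list of rows, each a list of 7 numbers: the shift along the tool's x, y, z in mm, then the turn, a rotation vector about the tool's x, y, z in degrees, then the opening in per cent of the stroke, from 0 (shut) to 100 (fully open). A call has 1 to 20 rows; each row shifts and turns the commanded pose from where the row before left it, along the tool's axes as they then stand; what a row does not reach is not made up. A row lasts 1/12 s, in which the tool goes at most 41.7 mm and 7.16 degrees, less where a joint would pass 70% of its speed; a pose out of reach is approached as far as the arm can. A call with a gripper value outside its range is refused whole. The fingers move at their own pace and stop on an object; the grip force is fixed at half the most. Time passes only in rows, so rows that do not move let the fingers close. It gives the time, the measured TCP pose, the force, the opening and the grip force at its end, in the units of the state.
- env.read_state(): the state, without advancing time (a new reading comes with each control period).
- env.grab_frame(name): name is "scene" or "top" or "wrist"; returns a dict with "img" (420x560x3 uint8, red, green, blue), "range_z" (420x560 float32, mm along the optical axis (not along the pixel's ray), 0 where there is no reading), "intrinsics" (3x3 intrinsics, pixels), "dist" ([k1, k2, p1, p2, k3] as OpenCV has them; the pictures are not rectified), "world_from_camera" (4x4, takes a point from camera to world coordinates); the wrist camera has in their place "hand_eye" (4x4, takes a point from camera to tool coordinates, whose origin is the TCP and whose axes are the flange's). Camera axes: x right, y up, looking along -z (the intrinsics and any distortion apply to the point x, -y, -z); pixel columns grow to the right and rows downward; lengths in mm; the calibration is good to about 2 mm. A picture is of the moment at which its call begins: read the wrist's pose just before it.
- env.sign_off(): hands the job in; it is judged then, once.
The state is a dict: "t": time; "joint_pos": joint angles; "qvel": joint speeds; "effort": joint torques, N m; "tool_pos": TCP position; "eef_rot": TCP orientation; "wrist_force": force on the tool from outside, world axes, zero at the start; "moment": the same for the moment, N m; "finger_gap": finger opening in mm; "grasp_force": force on a finger pad.
Only numpy, scipy, OpenCV 4.12 (cv2) and the standard library are available. Lean on these libraries where they do the work, as an engineer would, in place of code of your own. Each camera call takes 0.05 s, during which the arm holds its last target. There are 200 camera calls.

## Working session

There is one attempt and no reset: what is moved stays moved. The work goes in short steps, Python scripts to look and compute and a tool call to move; the robot and the scene stay as the last step left them, time stands still between calls to the robot, and variables do not carry over. Pictures are saved under pics/ and viewed, at most 12 in all, crops included, and the job is handed in when it is done.

Besides the shell and the picture viewer there is one more tool, called as name(argument=value, ...), one argument or row to a line, values as JSON. play_rows: Moves the arm, as the interface text tells. Its arguments: {"type":"object","properties":{"moves":{"type":"array"}},"required":["moves"]}

```bash
mkdir -p pics; cat > h.py <<'E'
import numpy as np, cv2
from scipy.spatial.transform import Rotation as R
from cell import env
def pose():
    s=env.read_state(); T=np.eye(4); q=s["eef_rot"]
    T[:3,:3]=R.from_quat([q[1],q[2],q[3],q[0]]).as_matrix(); T[:3,3]=s["tool_pos"]; return T
def grab(n):
    T=pose(); f=env.grab_frame(n)
    f["T"]=f["world_from_camera"] if "world_from_camera" in f else T@f["hand_eye"]; return f
def save(f,p,crop=None,k=1):
    im=f["img"][...,::-1]
    if crop: a,b,c,d=crop; im=im[b:d,a:c]
    cv2.imwrite(p,cv2.resize(im,None,fx=k,fy=k,interpolation=cv2.INTER_CUBIC))
def ray(f,uv):
    p=cv2.undistortPoints(np.array(uv,float).reshape(-1,1,2),f["intrinsics"],np.array(f["dist"])).reshape(-1,2)
    return np.c_[p[:,0],-p[:,1],-np.ones(len(p))]
def atz(f,uv,z):
    d=ray(f,uv)@f["T"][:3,:3].T; o=f["T"][:3,3]
    return o+d*((z-o[2])/d[:,2])[:,None]
def cloud(f):
    h,w=f["range_z"].shape; g=np.stack(np.meshgrid(np.arange(w),np.arange(h)),-1).reshape(-1,2)
    P=ray(f,g)*f["range_z"].reshape(-1,1); P=P@f["T"][:3,:3].T+f["T"][:3,3]
    P[f["range_z"].ravel()<=0]=np.nan; return P.reshape(h,w,3)
def proj(f,P):
    c=(np.asarray(P,float)-f["T"][:3,3])@f["T"][:3,:3]; c=c*[1,-1,-1]
    return cv2.projectPoints(c,np.zeros(3),np.zeros(3),f["intrinsics"],np.array(f["dist"]))[0].reshape(-1,2)
E
python3 - <<'E'
from h import *
s=env.read_state(); print({k:np.round(v,3).tolist() for k,v in s.items()})
for n in("scene","top"):
    f=grab(n); save(f,f"pics/{n}.png",k=1.42); print(n,np.round(f["T"],3).tolist()); np.savez(n,**f)
E
```

```text
{'t': 0.0, 'joint_pos': [1.215, 0.131, 1.489, -0.0, 1.523, -0.085], 'qvel': [0.0, -0.002, 0.001, 0.0, -0.001, -0.0], 'effort': [-0.0, -55.982, -49.176, 0.077, 0.035, -0.0], 'tool_pos': [160.284, 577.633, 239.58], 'eef_rot': [-0.0, 0.135, 0.991, -0.001], 'wrist_force': [-0.24, 0.472, 0.489], 'moment': [0.006, 0.045, 0.008], 'grasp_force': 0.0, 'finger_gap': 93.134}
scene [[-0.884, 0.229, -0.408, -111.472], [-0.468, -0.459, 0.755, 1186.557], [-0.014, 0.858, 0.513, 892.005], [0.0, 0.0, 0.0, 1.0]]
top [[-0.027, 0.995, -0.097, 443.968], [-1.0, -0.026, 0.012, 29.405], [0.009, 0.097, 0.995, 1120.779], [0.0, 0.0, 0.0, 1.0]]
```

View pics/scene.png

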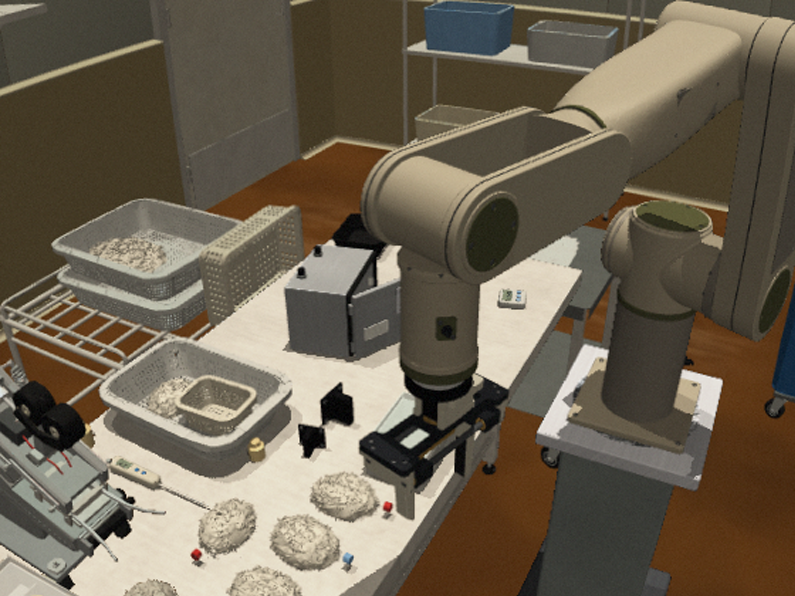

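View pics/top.png

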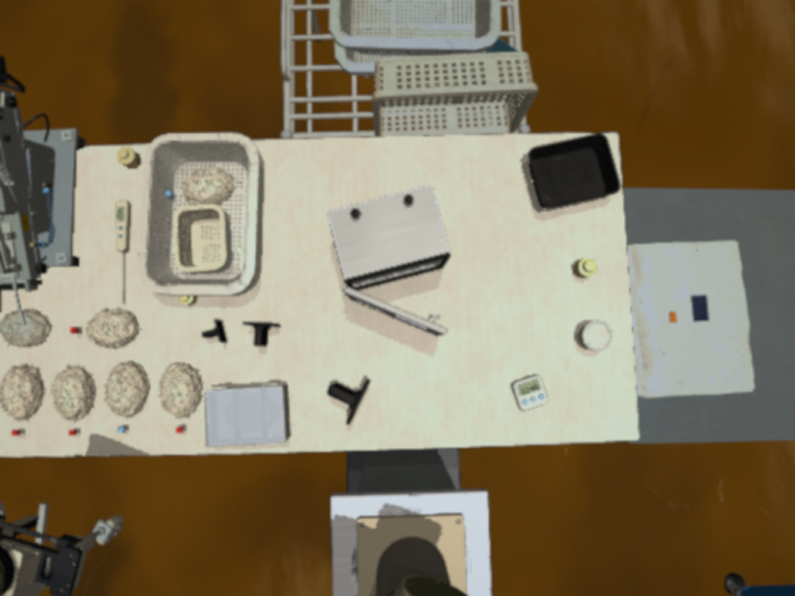

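The scene shows the box with its door ajar and two black T-shapes. The top view shows three: at (215,330), (262,332) and (350,397), with the door running from (345,290) to (445,330). I'll measure their sizes.

```bash
python3 - <<'E'
from h import *
f=dict(np.load("top.npz")); C=cloud(f)
im=f["img"][...,::-1]
a=im[215:300,135:270]; b=im[125:245,220:325]
cv2.imwrite("pics/crop1.png",np.hstack([cv2.resize(a,(400*135//120,400*85//120*1),interpolation=2).copy() if 0 else cv2.resize(a,None,fx=3,fy=3,interpolation=2),np.zeros((255,5,3),np.uint8)]+[cv2.resize(b,None,fx=2.125,fy=2.125,interpolation=2)]))
dark=(f["img"].max(2)<60).astype(np.uint8); n,l,st,ce=cv2.connectedComponentsWithStats(dark)
for i in range(1,n):
    if 60<st[i,4]<1500 and 130<ce[i,0]<270 and 200<ce[i,1]<300:
        P=C[l==i]; z=np.nanpercentile(P[:,2],[50,90]); m=l==i
        cn=np.argwhere(m)[:,::-1].astype(np.float32); r=cv2.minAreaRect(atz(f,cn,z[1])[:,:2].astype(np.float32))
        print(i,st[i],z.round(),r)
# door top edge and roof
Q=C.reshape(-1,3); 
for lo,hi,nm in((142,160,"top"),):
    m=(Q[:,2]>lo)&(Q[:,2]<hi)&(Q[:,0]>350)&(abs(Q[:,1])<250); print(nm,m.sum(),np.nanmedian(Q[m,2]))
    M=m.reshape(420,560).astype(np.uint8); n,l,st,ce=cv2.connectedComponentsWithStats(M)
    for i in range(1,n):
        if st[i,4]>40: 
            P=C[l==i]; r=cv2.minAreaRect(P[:,:2].astype(np.float32)); print(st[i],r,cv2.boxPoints(r).round().tolist())
E
```

```text
28 [143 226  16  14  84] [39. 47.] ((485.0274658203125, 373.0645446777344), (38.590309143066406, 39.65327835083008), 44.138946533203125)
29 [178 228  13  15 130] [59. 63.] ((481.6992492675781, 281.0050048828125), (33.57884216308594, 38.82852554321289), 88.55552673339844)
30 [232 268  27  29 247] [84. 86.] ((362.75665283203125, 119.18903350830078), (59.803245544433594, 82.01811218261719), 63.28220748901367)
top 4370 150.48739662355143
[ 230  131   88   70 4002] ((654.7183837890625, 26.657615661621094), (139.96827697753906, 200.18045043945312), 13.174269676208496) [[564.0, 108.0], [609.0, -87.0], [746.0, -55.0], [700.0, 140.0]]
[242 202  73  33 368] ((514.57763671875, 19.13836669921875), (197.8150634765625, 12.365074157714844), 65.60804748535156) [[468.0, -68.0], [479.0, -73.0], [561.0, 107.0], [550.0, 112.0]]
```

View pics/crop1.png

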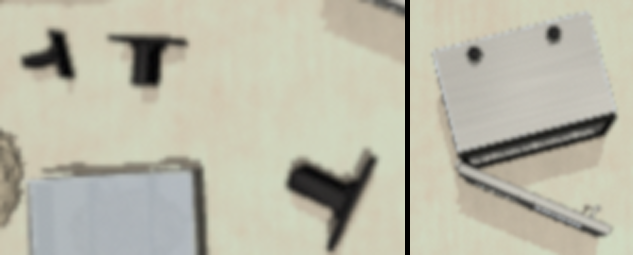

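play_rows(
  moves=[
    [[-25,-30,0,0,0,0,0],[-25,-30,0,0,0,0,0],[-25,-30,0,0,0,0,0],[-25,-30,0,0,0,0,0],[-25,-30,0,0,0,0,0],[-25,-30,0,0,0,0,0],[-25,-30,0,0,0,0,0],[-25,-30,0,0,0,0,0],[-25,-30,0,0,0,0,0],[-25,-30,0,0,0,0,0],[-25,-30,0,0,0,0,0],[-25,-30,0,0,0,0,0],[-25,-30,0,0,0,0,0],[-25,-30,0,0,0,0,0],[-25,-30,0,0,0,0,0],[-25,-30,0,0,0,0,0],[-25,-30,0,0,0,0,0],[0,0,0,0,0,-7,0],[0,0,0,0,0,-7,0],[0,0,0,0,0,-7,0]],
  ],
)

```text
t: 1.77
tool_pos: [433.4, -27.9, 240.0]
eef_rot: [-0.001, -0.05, 0.999, 0.0]
wrist_force: [-0.4, 0.3, 0.0]
finger_gap: 0.7
grasp_force: 0.0
```

play_rows(
  moves=[
    [[0,0,0,0,0,-7,0],[0,0,35,0,0,0,0],[0,0,35,0,0,0,0],[0,0,35,0,0,0,0],[-8,-5,0,0,0,0,0],[-8,-5,0,0,0,0,0],[-8,-5,0,0,0,0,0],[-8,-5,0,0,0,0,0],[-8,-5,0,0,0,0,0],[-8,-5,0,0,0,0,0],[-8,-5,0,0,0,0,0],[-8,-5,0,0,0,0,0],[-8,-5,0,0,0,0,0],[-8,-5,0,0,0,0,0],[-8,-5,0,0,0,0,0],[-8,-5,0,0,0,0,0]],
  ],
)

```text
t: 3.1
tool_pos: [540.2, -64.8, 135.0]
eef_rot: [-0.001, -0.109, 0.994, 0.0]
wrist_force: [0.1, 0.4, -0.0]
finger_gap: 0.6
grasp_force: 0.2
```

play_rows(
  moves=[
    [[-4,-2,0,0,0,0,0],[-4,-2,0,0,0,0,0],[-4,-2,0,0,0,0,0],[-4,-2,0,0,0,0,0],[-3,-1,0,0,0,0,0],[-3,-1,0,0,0,0,0],[-3,-1,0,0,0,0,0],[-3,0,0,0,0,0,0]],
  ],
)

```text
t: 3.77
tool_pos: [568.7, -70.0, 135.5]
eef_rot: [-0.002, -0.109, 0.994, -0.0]
wrist_force: [-20.1, -4.7, 13.5]
finger_gap: 0.2
grasp_force: 10.2
```

```bash
python3 - <<'E'
from h import *
f=grab("top"); save(f,"pics/d1.png",(200,110,340,245),4)
E
```

```text
(no output)
```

View pics/d1.png

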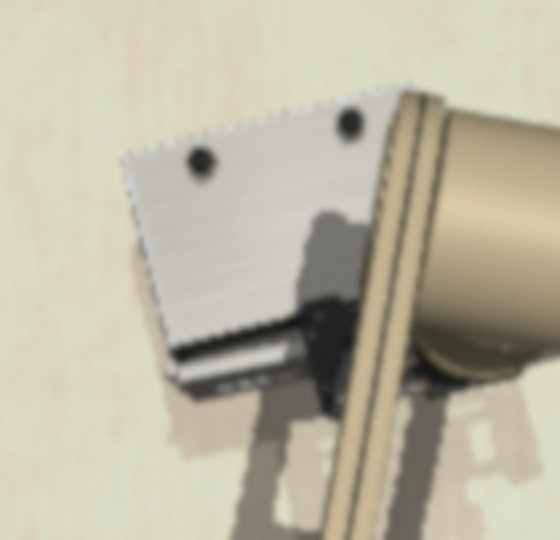

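The door (lower left edge at (175,375)) lies parallel to the box front, with the gripper against it. I'll hold, then read the force.

play_rows(
  moves=[
    [[0,0,0,0,0,0,0],[0,0,0,0,0,0,0]],
  ],
)

```text
t: 3.98
tool_pos: [568.4, -70.0, 135.6]
eef_rot: [-0.002, -0.109, 0.994, -0.0]
wrist_force: [-9.9, -3.0, 7.2]
finger_gap: 0.4
grasp_force: 5.3
```

```bash
python3 - <<'E'
from h import *
f=grab("top"); C=cloud(f).reshape(-1,3)
H=np.array([561,107.]);c,s=np.cos(.228),np.sin(.228)
L=(C[:,:2]-H)@np.array([[c,-s],[s,c]])
m=(C[:,2]>140)&(C[:,2]<156)&(abs(L[:,1]+100)<130)&(L[:,0]>-60)&(L[:,0]<150)
for a in range(0,-200,-15):
    k=m&(L[:,1]<a)&(L[:,1]>a-15); x=np.sort(L[k,0]); 
    print(a,k.sum(),x[:16].round(0).tolist())
E
```

```text
0 338 [-12.0, -12.0, -12.0, -11.0, -11.0, -11.0, -10.0, -9.0, -9.0, -9.0, -8.0, -8.0, -8.0, -7.0, -6.0, -5.0]
-15 339 [-12.0, -12.0, -12.0, -12.0, -12.0, -11.0, -10.0, -10.0, -9.0, -9.0, -9.0, -9.0, -8.0, -7.0, -7.0, -7.0]
-30 326 [-14.0, -13.0, -13.0, -13.0, -12.0, -12.0, -12.0, -11.0, -11.0, -11.0, -10.0, -10.0, -9.0, -9.0, -9.0, -8.0]
-45 301 [-14.0, -14.0, -14.0, -14.0, -14.0, -13.0, -13.0, -12.0, -12.0, -11.0, -11.0, -11.0, -10.0, -9.0, -9.0, -9.0]
-60 337 [-15.0, -15.0, -15.0, -15.0, -15.0, -14.0, -13.0, -13.0, -12.0, -12.0, -12.0, -11.0, -10.0, -10.0, -9.0, -9.0]
-75 313 [-16.0, -15.0, -15.0, -14.0, -13.0, -13.0, -12.0, -11.0, -11.0, -10.0, -10.0, -9.0, -7.0, -6.0, -6.0, -4.0]
-90 266 [19.0, 19.0, 20.0, 20.0, 20.0, 21.0, 22.0, 22.0, 23.0, 23.0, 23.0, 24.0, 25.0, 25.0, 25.0, 26.0]
-105 274 [-6.0, 10.0, 11.0, 12.0, 13.0, 16.0, 16.0, 16.0, 18.0, 19.0, 19.0, 20.0, 21.0, 21.0, 21.0, 22.0]
-120 271 [10.0, 12.0, 12.0, 14.0, 14.0, 17.0, 17.0, 18.0, 19.0, 20.0, 20.0, 21.0, 22.0, 23.0, 24.0, 25.0]
-135 179 [40.0, 43.0, 43.0, 45.0, 46.0, 48.0, 49.0, 51.0, 52.0, 53.0, 54.0, 54.0, 54.0, 55.0, 56.0, 57.0]
-150 103 [70.0, 72.0, 75.0, 77.0, 80.0, 80.0, 82.0, 83.0, 83.0, 85.0, 85.0, 86.0, 86.0, 88.0, 88.0, 89.0]
-165 58 [106.0, 107.0, 109.0, 110.0, 111.0, 112.0, 114.0, 115.0, 117.0, 117.0, 119.0, 119.0, 119.0, 119.0, 120.0, 121.0]
-180 19 [127.0, 131.0, 131.0, 132.0, 133.0, 135.0, 137.0, 137.0, 138.0, 138.0, 139.0, 139.0, 140.0, 140.0, 141.0, 142.0]
-195 4 [137.0, 138.0, 140.0, 140.0]
```

The door stands at about 0.045 rad, on the catch, so I push on.

play_rows(
  moves=[
    [[-2,0,0,0,0,0,0],[-2,0,0,0,0,0,0],[-2,0,0,0,0,0,0],[-2,0,0,0,0,0,0],[-2,0,0,0,0,0,0],[-1,0,0,0,0,0,0],[0,0,0,0,0,0,0]],
  ],
)

```text
t: 4.62
tool_pos: [578.0, -68.5, 135.6]
eef_rot: [-0.003, -0.108, 0.994, -0.0]
wrist_force: [-4.2, -4.4, -1.8]
finger_gap: 0.7
grasp_force: 2.1
```

play_rows(
  moves=[
    [[-2,0,0,0,0,0,0],[-2,0,0,0,0,0,0],[-2,0,0,0,0,0,0],[0,0,0,0,0,0,0]],
  ],
)

```text
t: 4.95
tool_pos: [585.2, -67.2, 135.5]
eef_rot: [-0.002, -0.109, 0.994, -0.001]
wrist_force: [-10.6, -6.2, 5.6]
finger_gap: 0.6
grasp_force: 5.7
```

play_rows(
  moves=[
    [[25,0,0,0,0,0,0],[25,0,0,0,0,0,0],[25,0,0,0,0,0,0],[25,0,0,0,0,0,0],[0,0,-31,0,0,0,0],[0,0,-31,0,0,0,0],[0,0,-31,0,0,0,0],[0,0,-31,0,0,0,60],[-2,36,0,0,0,0,60],[-2,36,0,0,0,0,60],[-2,36,0,0,0,0,60],[-2,36,0,0,0,0,60],[-2,36,0,0,0,0,60],[-2,36,0,0,0,0,60],[-2,36,0,0,0,0,60],[-2,36,0,0,0,0,60],[-2,36,0,0,0,0,60],[-2,36,0,0,0,0,60],[0,0,0,0,0,7,60],[0,0,0,0,0,7,60]],
  ],
)

```text
t: 6.62
tool_pos: [429.9, 270.7, 259.7]
eef_rot: [-0.0, 0.014, 1.0, 0.0]
wrist_force: [0.1, 0.3, -0.5]
finger_gap: 56.1
grasp_force: 0.0
```

```bash
python3 - <<'E'
from h import *
f=grab("wrist"); np.savez("w1",**f); save(f,"pics/w1.png",k=1.4); print(pose().round(3).tolist()); print(f["hand_eye"].round(3).tolist())
f=grab("top"); np.savez("top2",**f); save(f,"pics/d2.png",(200,110,340,245),4)
E
```

```text
[[-0.999, 0.039, -0.0, 430.156], [0.039, 0.999, 0.0, 269.788], [0.0, 0.0, -1.0, 259.634], [0.0, 0.0, 0.0, 1.0]]
[[0.0, 0.968, 0.249, 67.918], [1.0, -0.0, -0.0, 0.624], [-0.0, 0.249, -0.968, -143.058], [0.0, 0.0, 0.0, 1.0]]
```

View pics/w1.png

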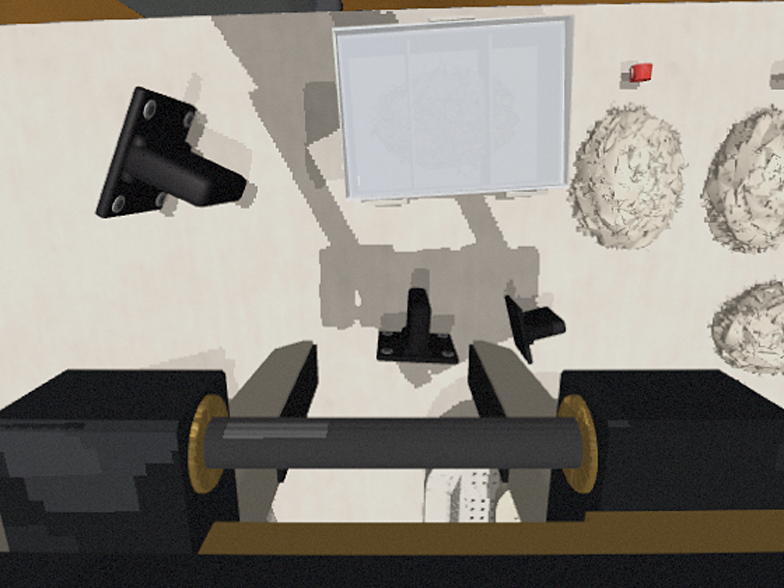

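View pics/d2.png

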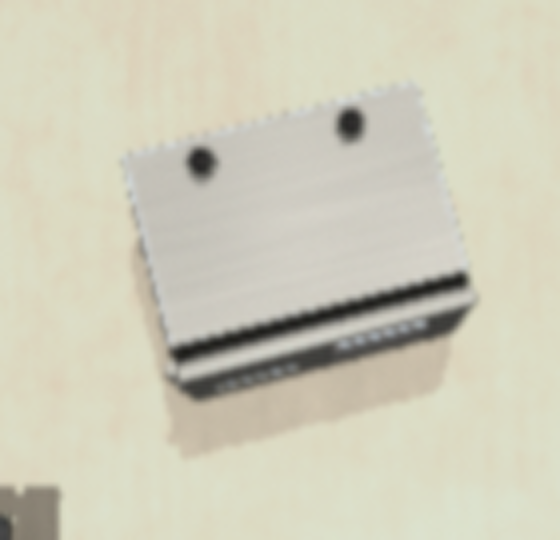

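The door is parallel and shut. The wrist view shows the middle handle at (415,330), its rib pointing towards the robot. Next I fit its top face from depth in both views, and the door plane too.

```bash
python3 - <<'E'
from h import *
for n in("w1","top2"):
    f=dict(np.load(n+".npz")); C=cloud(f); Q=C.reshape(-1,3)
    m=(abs(Q[:,0]-482)<60)&(abs(Q[:,1]-281)<45)&(Q[:,2]>50)&(Q[:,2]<75); P=Q[m]
    if len(P)<5: print(n,len(P)); continue
    z=np.percentile(P[:,2],[10,50,90]); print(n,len(P),z.round(1))
    P=P[abs(P[:,2]-z[2])<5]; print(cv2.minAreaRect(P[:,:2].astype(np.float32)))
    for x in range(430,500,5):
        k=P[(P[:,0]>=x)&(P[:,0]<x+5)]
        if len(k): print(x,len(k),k[:,1].min().round(1),k[:,1].max().round(1),k[:,1].mean().round(1))
f=dict(np.load("top2.npz")); C=cloud(f).reshape(-1,3)
m=(C[:,2]>143)&(C[:,2]<157)&(abs(C[:,1]-25)<130)&(C[:,0]>500)
M=m.reshape(420,560).astype(np.uint8); n,l,st,ce=cv2.connectedComponentsWithStats(M)
for i in range(1,n):
    if st[i,4]>40: 
        r=cv2.minAreaRect(C[l.ravel()==i,:2].astype(np.float32)); print(st[i,4],r,cv2.boxPoints(r).round(1).tolist())
# front vertical faces
m=(C[:,2]>40)&(C[:,2]<138)&(abs(C[:,1]-25)<130)&(C[:,0]>500); c,s=np.cos(.23),np.sin(.23)
L=np.c_[C[m,:2]@np.array([[c,-s],[s,c]]),C[m,2]]
print(len(L))
for z in range(40,140,14):
  for a in range(-110,110,22):
    k=L[(abs(L[:,2]-z-7)<7)&(L[:,1]-a>0)&(L[:,1]-a<22)]
    print(np.median(k[:,0]).round(1) if len(k)>2 else '-',end=' ')
  print(z)
f=dict(np.load("w1.npz")); save(f,"pics/w1c.png",(250,190,420,270),4.5)
E
```

```text
w1 1035 [54.8 58.6 59.8]
((481.4385070800781, 290.3300476074219), (62.90290451049805, 46.95014572143555), 85.39387512207031)
455 32 285.1 297.8 290.9
460 73 284.0 298.7 291.6
465 67 283.9 298.7 291.2
470 69 283.8 298.8 291.0
475 65 282.7 298.7 290.2
480 65 282.6 297.5 290.1
485 67 282.4 297.6 289.7
490 81 279.1 299.7 288.9
495 179 257.5 310.3 280.2
top2 116 [56.  60.3 63.1]
((491.2583312988281, 287.9970703125), (61.25371551513672, 30.776973724365234), 84.06224060058594)
475 10 283.1 295.3 289.4
480 11 281.3 295.2 287.8
485 5 281.3 291.7 286.3
490 10 281.1 295.0 288.4
495 11 278.4 295.5 285.1
4358 ((647.5673217773438, 24.8382568359375), (154.04225158691406, 200.36245727539062), 13.204960823059082) [[549.7000122070312, 104.80000305175781], [595.5, -90.30000305175781], [745.4000244140625, -55.099998474121094], [699.7000122070312, 140.0]]
3001
558.2 557.9 557.9 559.0 571.2 - - - - - 40
557.9 558.0 557.5 559.0 - - - - - - 54
559.2 559.0 559.1 559.1 - - - - - - 68
559.5 559.4 559.0 559.3 - - - - - - 82
559.5 559.3 559.2 559.3 - - - - - - 96
559.3 559.6 559.1 559.1 - - - - - - 110
559.5 559.4 559.3 558.9 570.2 - - - - - 124
- - - - - - - - - - 138
```

View pics/w1c.png

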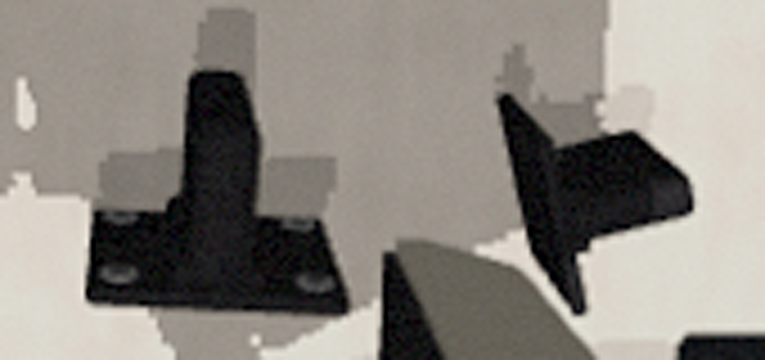

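play_rows(
  moves=[
    [[-21,11,0,0,0,0,60],[-21,11,0,0,0,0,60],[0,0,30,0,0,2,60],[0,0,35,0,0,0,60],[0,0,35,0,0,0,60],[0,0,35,0,0,0,60],[0,0,30,0,0,0,60],[0,0,25,0,0,0,60],[0,0,15,0,0,0,60],[0,0,10,0,0,0,60],[0,0,0,0,0,0,60],[0,0,0,0,0,0,60]],
  ],
)

```text
t: 7.72
tool_pos: [473.5, 289.1, 45.0]
eef_rot: [-0.0, 0.03, 1.0, -0.0]
wrist_force: [-0.6, 0.7, 1.7]
finger_gap: 55.9
grasp_force: 0.0
```

play_rows(
  moves=[
    [[0,1,0,0,0,1,40],[0,0,0,0,0,0,25],[0,0,0,0,0,0,10],[0,0,0,0,0,0,0],[0,0,0,0,0,0,0],[0,0,0,0,0,0,0],[0,0,0,0,0,0,0],[0,0,0,0,0,0,0]],
  ],
)

```text
t: 8.38
tool_pos: [473.3, 290.3, 44.8]
eef_rot: [0.0, 0.039, 0.999, 0.0]
wrist_force: [-1.2, -0.7, 1.9]
finger_gap: 15.8
grasp_force: 30.0
```

play_rows(
  moves=[
    [[0,0,-30,0,0,0,0],[0,0,-40,0,0,0,0],[0,0,-40,0,0,0,0],[0,0,-40,0,0,0,0],[0,0,-40,0,0,0,0],[0,-40,0,0,0,0,0],[0,-40,0,0,0,0,0],[0,-40,0,0,0,0,0],[0,-40,0,0,0,0,0],[0,-40,0,0,0,0,0],[0,-40,0,0,0,0,0],[0,-35,0,0,0,0,0],[0,-30,0,0,0,-6,0],[0,0,0,0,0,-6,0],[0,0,0,0,0,-6,0],[0,0,0,0,0,0,0]],
  ],
)

```text
t: 9.72
tool_pos: [449.0, -14.5, 234.4]
eef_rot: [-0.0, -0.119, 0.993, 0.0]
wrist_force: [-0.3, 0.4, -1.7]
finger_gap: 15.8
grasp_force: 30.0
```

```bash
python3 - <<'E'
from h import *
f=grab("wrist"); np.savez("w2",**f); save(f,"pics/w2.png",k=1.4); print(pose().round(4).tolist(),env.read_state()["grasp_force"])
for n in("w2","top2"):
    f=dict(np.load(n+".npz")); C=cloud(f).reshape(-1,3)
    c,s=np.cos(.23),np.sin(.23)
    L=np.c_[C[:,:2]@np.array([[c,-s],[s,c]]),C[:,2]]
    L=L[(L[:,0]>530)&(L[:,0]<575)]; print(n)
    for z in range(40,160,10):
      print(z,[float(np.median(k[:,0]).round(1)) if len(k:=L[(abs(L[:,2]-z-5)<5)&(abs(L[:,1]-a-8)<8)])>2 else 0 for a in range(-240,-10,16)])
E
```

```text
[[-0.973, -0.2308, -0.0004, 449.0538], [-0.2308, 0.973, 0.0001, -14.0819], [0.0004, 0.0002, -1.0, 234.4076], [0.0, 0.0, 0.0, 1.0]] 29.996800124645233
w2
40 [0, 0, 0, 0, 0, 0, 0, 0, 0, 0, 0, 0, 0, 0, 0]
50 [0, 0, 0, 0, 0, 0, 0, 0, 0, 0, 0, 0, 0, 0, 0]
60 [0, 0, 0, 0, 0, 0, 0, 0, 0, 0, 0, 0, 0, 0, 0]
70 [0, 0, 0, 0, 0, 0, 0, 0, 0, 0, 0, 0, 0, 0, 0]
80 [0, 0, 0, 0, 0, 0, 0, 0, 0, 0, 0, 0, 0, 0, 0]
90 [0, 0, 0, 0, 0, 0, 0, 0, 0, 0, 0, 0, 0, 0, 0]
100 [0, 0, 0, 0, 0, 0, 0, 0, 0, 0, 0, 0, 0, 0, 0]
110 [0, 0, 0, 0, 0, 0, 0, 0, 0, 0, 0, 0, 0, 0, 0]
120 [0, 0, 0, 0, 0, 0, 556.8, 559.6, 559.5, 559.5, 0, 0, 0, 0, 0]
130 [0, 0, 0, 0, 0, 0, 559.4, 559.6, 559.6, 559.6, 0, 0, 0, 0, 0]
140 [0, 0, 0, 0, 0, 0, 559.8, 559.8, 559.6, 559.6, 0, 0, 0, 0, 0]
150 [0, 0, 0, 0, 0, 0, 0, 0, 0, 0, 0, 0, 0, 0, 0]
top2
40 [0, 0, 560.3, 0, 559.9, 0, 0, 0, 559.6, 0, 558.1, 0, 559.0, 571.2, 0]
50 [0, 0, 0, 0, 0, 0, 0, 559.5, 0, 557.9, 0, 0, 0, 0, 0]
60 [0, 0, 560.5, 0, 0, 0, 0, 0, 559.5, 558.2, 558.2, 557.7, 558.7, 0, 0]
70 [0, 0, 0, 0, 0, 0, 0, 0, 559.3, 559.2, 558.8, 559.3, 0, 0, 0]
80 [0, 0, 560.4, 0, 557.2, 0, 556.5, 559.3, 559.5, 0, 559.3, 0, 559.0, 0, 0]
90 [0, 560.3, 0, 557.2, 0, 0, 556.7, 559.7, 559.6, 559.4, 559.1, 0, 0, 0, 0]
100 [0, 560.4, 560.3, 0, 557.2, 556.8, 0, 0, 0, 0, 559.3, 559.2, 0, 0, 0]
110 [0, 0, 0, 557.3, 0, 556.9, 556.8, 559.6, 0, 0, 0, 0, 559.0, 0, 0]
120 [0, 560.4, 560.3, 0, 556.8, 0, 556.7, 559.7, 559.4, 559.4, 0, 559.1, 0, 563.2, 0]
130 [0, 0, 560.2, 558.1, 558.3, 557.7, 558.2, 559.5, 559.5, 0, 559.4, 559.5, 559.3, 571.2, 0]
140 [0, 566.2, 564.9, 565.9, 568.0, 564.2, 562.8, 568.9, 567.1, 564.7, 566.0, 565.2, 566.0, 565.3, 0]
150 [0, 567.2, 566.3, 567.1, 564.9, 566.7, 566.3, 564.9, 565.5, 565.8, 565.0, 565.1, 564.1, 564.7, 0]
```

View pics/w2.png

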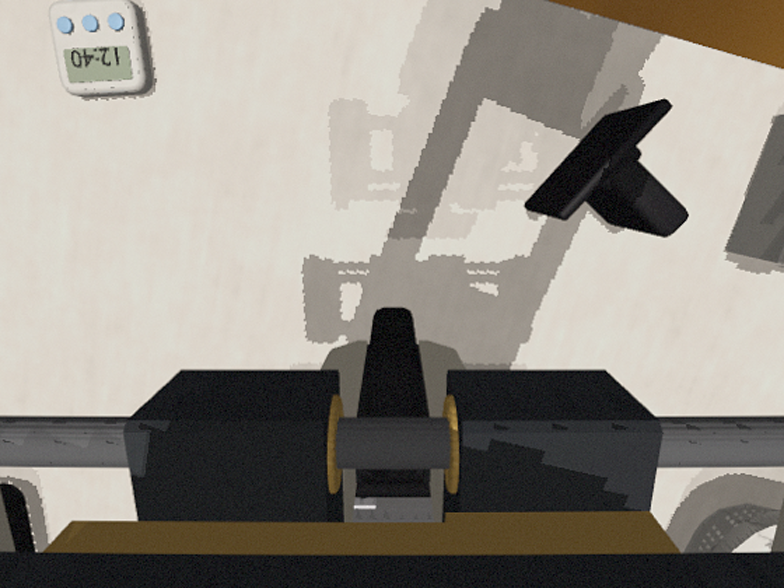

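The wrist view shows the handle held, with the door hidden behind the gripper. I'll find the pad's edges from the top camera's depth.

```bash
python3 - <<'E'
from h import *
from scipy.optimize import least_squares
P=[]
for i in range(6):
    f=dict(np.load("top2.npz")) if i==0 else grab("top"); P.append(cloud(f).reshape(-1,3))
C=np.vstack(P); 
def loc(th,C):
    c,s=np.cos(th),np.sin(th); return np.c_[C[:,:2]@np.array([[c,-s],[s,c]]),C[:,2]]
th=.238
for _ in range(3):
    L=loc(th,C); k=(L[:,2]>55)&(L[:,2]<135)&(abs(L[:,0]-559)<5)&(L[:,1]<-40)&(L[:,1]>-225)
    D=L[k]; out=D[(D[:,1]>-120)|(D[:,1]<-205)]
    p=np.polyfit(out[:,1],out[:,0],1); th-=p[0] if 0 else 0; 
    print(th,len(D),p)
    th=th-p[0]
L=loc(th,C); x0=np.median(L[(L[:,2]>60)&(L[:,2]<135)&(abs(L[:,0]-559)<6)&(L[:,1]>-120)&(L[:,1]<-40)][:,0]); print("th",th,"front x'",x0)
B=L[(L[:,2]>50)&(L[:,2]<140)&(abs(L[:,0]-x0)<6)]
for a in range(-215,-110,3):
    k=B[(B[:,1]>=a)&(B[:,1]<a+3)&(B[:,2]>80)&(B[:,2]<130)]; 
    if len(k): print(a+1.5,len(k),(np.mean(k[:,0])-x0).round(1),end=" | ")
print()
for a in range(60,140,3):
    k=B[(B[:,2]>=a)&(B[:,2]<a+3)&(B[:,1]>-185)&(B[:,1]<-135)]
    if len(k): print(a+1.5,len(k),(np.mean(k[:,0])-x0).round(1),end=" | ")
print()
E_=L[(L[:,2]>145)&(L[:,2]<155)&(L[:,0]>x0-4)&(L[:,0]<x0+10)]; print("door y ends",np.percentile(E_[:,1],[.5,1,99,99.5]))
f=dict(np.load("top2.npz")); save(f,"pics/pad.png",(240,190,325,225),9)
E
```

```text
0.238 1204 [-9.81931801e-04  5.58469495e+02]
0.23898193180149774 1206 [3.60375338e-05 5.58474384e+02]
0.23894589426774554 1206 [1.86512573e-09 5.58474384e+02]
th 0.23894589240261982 front x' 558.5990502954154
-213.5 16 -0.1 | -210.5 16 -0.0 | -207.5 14 -0.2 | -204.5 13 -0.1 | -201.5 18 -0.1 | -198.5 10 -0.0 | -195.5 8 -2.2 | -192.5 17 -3.1 | -189.5 14 -3.1 | -186.5 12 -3.1 | -183.5 9 -3.2 | -180.5 18 -3.1 | -177.5 16 -3.1 | -174.5 12 -3.2 | -171.5 12 -3.2 | -168.5 18 -3.1 | -165.5 11 -3.1 | -162.5 13 -3.2 | -159.5 16 -3.1 | -156.5 16 -3.1 | -153.5 12 -3.0 | -150.5 12 -3.2 | -147.5 15 -3.0 | -144.5 12 -3.1 | -141.5 16 -3.2 | -138.5 18 -3.1 | -135.5 17 -3.0 | -132.5 24 -1.8 | -129.5 12 -0.1 | -126.5 17 -0.0 | -123.5 12 -0.0 | -120.5 12 0.1 | -117.5 13 -0.0 | -114.5 18 0.0 | -111.5 12 0.0 | 
76.5 7 -3.0 | 79.5 8 -3.1 | 82.5 21 -3.1 | 85.5 10 -3.1 | 88.5 16 -3.1 | 91.5 13 -3.1 | 94.5 6 -3.0 | 97.5 17 -3.1 | 100.5 16 -3.1 | 103.5 14 -3.1 | 106.5 17 -3.1 | 109.5 9 -3.2 | 112.5 15 -3.0 | 115.5 11 -3.2 | 118.5 19 -3.1 | 121.5 12 -3.1 | 124.5 18 -3.1 | 127.5 14 -3.0 | 130.5 16 -2.9 | 133.5 66 -1.7 | 136.5 82 -1.6 | 139.5 25 -1.0 | 
door y ends [-226.36645021 -225.24312491  -30.44151154  -29.25365858]
```

View pics/pad.png

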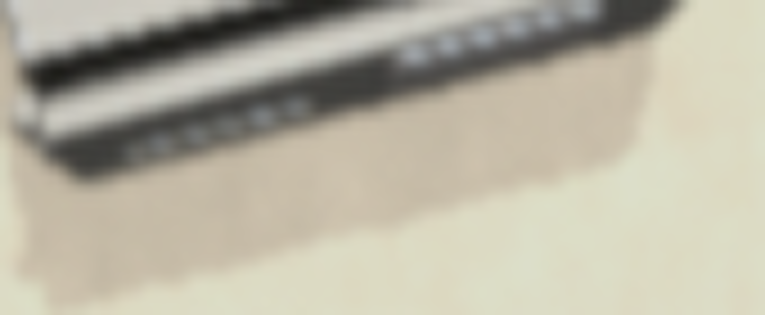

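The pad's bright edges are visible. Depth puts it at x'=555.5, y' from -196 to -132 in the 0.239 rad frame. I'm going to a stand-off 25 mm in front.

play_rows(
  moves=[
    [[-17,-11,0,0,0,0,0],[-17,-11,0,0,0,0,0],[-17,-11,0,0,0,0,0],[-16,-11,0,0,0,0,0],[0,0,30,0,0,0,0],[0,0,30,0,0,0,0],[0,0,30,0,0,0,0],[0,0,25,0,0,0,0],[0,0,0,0,0,0,0],[0,0,0,0,0,0,0]],
  ],
)

```text
t: 10.85
tool_pos: [523.4, -40.4, 118.4]
eef_rot: [-0.002, -0.117, 0.993, 0.001]
wrist_force: [0.7, 0.1, -0.8]
finger_gap: 15.8
grasp_force: 30.0
```

```bash
python3 - <<'E'
from h import *
print(pose().round(4).tolist(),env.read_state()["wrist_force"])
f=grab("scene"); np.savez("s2",**f)
c,s=np.cos(.239),np.sin(.239)
pad=np.array([[555.5*c-s*y,555.5*s+c*y,z] for y in(-132,-196) for z in(75,135)]); uv=proj(f,pad); print(uv.round(1).tolist())
u,v=uv.mean(0); x0,y0=int(u)-65,int(v)-45; print(x0,y0)
save(f,"pics/s2.png",(x0,y0,x0+130,y0+90),6)
E
```

```text
[[-0.9725, -0.233, -0.0038, 523.3736], [-0.233, 0.9725, 0.0006, -40.38], [0.0036, 0.0015, -1.0, 118.3767], [0.0, 0.0, 0.0, 1.0]] [ 0.73130803  0.06422796 -0.82645948]
[[261.6, 212.0], [261.1, 194.6], [267.1, 201.7], [266.6, 184.7]]
199 153
```

View pics/s2.png

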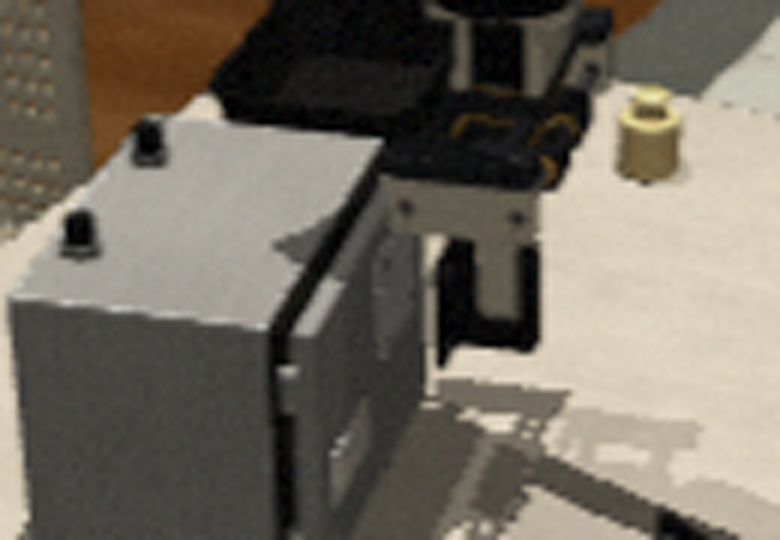

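The scene crop shows the held flange at (440,300), facing the pad at (375-412,225-355), and the pad is where I predicted. Now I check camera bias with the handle's known pose at the grasp.

```bash
python3 - <<'E'
from h import *
from scipy.optimize import minimize
def mask(f,x,y,th,S=8,win=None):
    x0,y0,x1,y1=win; M=np.zeros(((y1-y0)*S,(x1-x0)*S),np.uint8)
    c,s=np.cos(th),np.sin(th)
    for a,b,w in((0,6,32),(-41,0,8),(-6,0,12)):
        P=np.array([[x+c*u-s*v,y+s*u+c*v,z] for u in(a,b) for v in(-w,w) for z in(0,60)])
        q=((proj(f,P)+.5-[x0,y0])*S).astype(np.float32)
        cv2.fillConvexPoly(M,cv2.convexHull(q).astype(np.int32),255)
    return cv2.resize(M,(x1-x0,y1-y0),interpolation=cv2.INTER_AREA)/255.
for n in("top","scene"):
    f=dict(np.load(n+".npz")); u=proj(f,[[480,290,30]])[0].astype(int); win=(u[0]-20,u[1]-22,u[0]+21,u[1]+22)
    g=f["img"].mean(2)[win[1]:win[3],win[0]:win[2]]; d=np.clip((110-g)/80,0,1)
    def cost(p):
        m=cv2.GaussianBlur(mask(f,*p,win=win),(0,0),.6); w=cv2.dilate(m,np.ones((5,5)))>.05; return ((m-d)**2*w).sum()
    best=min((cost((X,Y,T)),X,Y,T) for X in np.arange(488,506,1.5) for Y in np.arange(282,300,1.5) for T in(-.11,-.07,-.03))
    r=minimize(cost,best[1:],method="Nelder-Mead",options=dict(initial_simplex=np.array(best[1:])+np.array([[0,0,0],[1.5,0,0],[0,1.5,0],[0,0,.04]])))
    print(n,best,r.x.round(2),r.fun)
# scene-camera pad and held flange edges from averaged depth
P=np.vstack([cloud(dict(np.load("s2.npz")) if i==0 else grab("scene")).reshape(-1,3) for i in range(3)])
c,s=np.cos(.239),np.sin(.239); L=np.c_[P[:,:2]@np.array([[c,-s],[s,c]]),P[:,2]]
A=L[(L[:,2]>65)&(L[:,2]<145)&(L[:,0]>545)&(L[:,0]<566)&(L[:,1]<-20)]
for a in range(-220,-20,8):
    k=A[(A[:,1]>=a)&(A[:,1]<a+8)]
    if len(k): print(a+4,len(k),k[:,0].mean().round(1),end=" | ")
H=L[(L[:,0]>515)&(L[:,0]<545)&(L[:,1]<-100)&(L[:,1]>-230)&(L[:,2]>50)&(L[:,2]<140)]
print("\nflange",len(H),np.percentile(H,[1,5,50,95,99],axis=0).round(1).tolist())
E
```

```text
top (np.float64(44.1284919634159), np.float64(500.0), np.float64(286.5), -0.11) [ 5.0004e+02  2.8656e+02 -1.3000e-01] 43.12763572345523
scene (np.float64(53.87999030549824), np.float64(494.0), np.float64(291.0), -0.11) [ 4.9388e+02  2.9073e+02 -1.0000e-01] 53.01811030593448
-216 16 556.1 | -208 24 555.4 | -200 4 555.3 | -192 17 553.8 | -184 30 553.1 | -176 34 553.1 | -168 35 553.4 | -160 41 553.6 | -152 53 554.1 | -144 52 554.2 | -136 64 554.5 | -128 82 554.9 | -120 64 556.1 | -112 58 556.6 | -104 52 556.4 | -96 62 556.5 | -88 58 556.4 | -80 63 556.3 | -72 61 556.4 | -64 57 556.3 | -56 70 556.5 | -48 57 556.4 | -40 64 556.5 | -32 119 558.6 | -24 185 560.9 | 
flange 366 [[515.4, -161.3, 75.0], [516.0, -157.7, 79.6], [522.7, -146.5, 108.2], [528.7, -128.3, 134.3], [529.7, -125.7, 136.0]]
```

Averaging the two cameras reproduces the robot's grasp position, so the pad centre is at about y'=-162. I correct by that and close in.

play_rows(
  moves=[
    [[-5,1,-1.4,0,0,0,0],[-5,0,0,0,0,0,0],[-5,0,0,0,0,0,0],[-4,0,0,0,0,0,0],[-1,0,0,0,0,0,0],[-1,0,0,0,0,0,0],[0,0,0,0,0,0,0],[0,0,0,0,0,0,0]],
  ],
)

```text
t: 11.67
tool_pos: [544.7, -35.1, 120.8]
eef_rot: [-0.0, -0.117, 0.993, 0.0]
wrist_force: [-0.3, -0.9, -1.0]
finger_gap: 15.8
grasp_force: 30.0
```

play_rows(
  moves=[
    [[-1,0.5,0,0,0,0,0],[-1,0,0,0,0,0,0],[-1,0,0,0,0,0,0],[-1,0,0,0,0,0,0],[0,0,0,0,0,0,0],[0,0,0,0,0,0,0]],
  ],
)

```text
t: 12.17
tool_pos: [548.1, -33.8, 120.9]
eef_rot: [-0.001, -0.117, 0.993, -0.0]
wrist_force: [-5.1, -1.5, 0.9]
finger_gap: 16.0
grasp_force: 30.0
```

```bash
python3 - <<'E'
from h import *
print(pose().round(4).tolist(),env.read_state()["wrist_force"],env.read_state()["moment"])
for i in range(3): grab("scene"); print(env.read_state()["tool_pos"],env.read_state()["wrist_force"])
f=grab("scene"); np.savez("s3",**f); save(f,"pics/s3.png",(235,165,305,218),11)
E
```

```text
[[-0.9724, -0.2332, -0.0014, 548.0766], [-0.2332, 0.9724, -0.0003, -33.8463], [0.0014, 0.0001, -1.0, 120.9181], [0.0, 0.0, 0.0, 1.0]] [-5.14410907 -1.53163375  0.91215315] [-0.15372923  0.69473536  0.13943588]
[548.06419079 -33.84883256 120.89373363] [-5.87830329 -1.93111074  1.31947564]
[548.07089042 -33.83999764 120.89604171] [-5.0397699  -1.69604603  2.21200619]
[548.08269477 -33.84296105 120.91811219] [-3.80002461 -1.02245479  1.08222678]
```

View pics/s3.png

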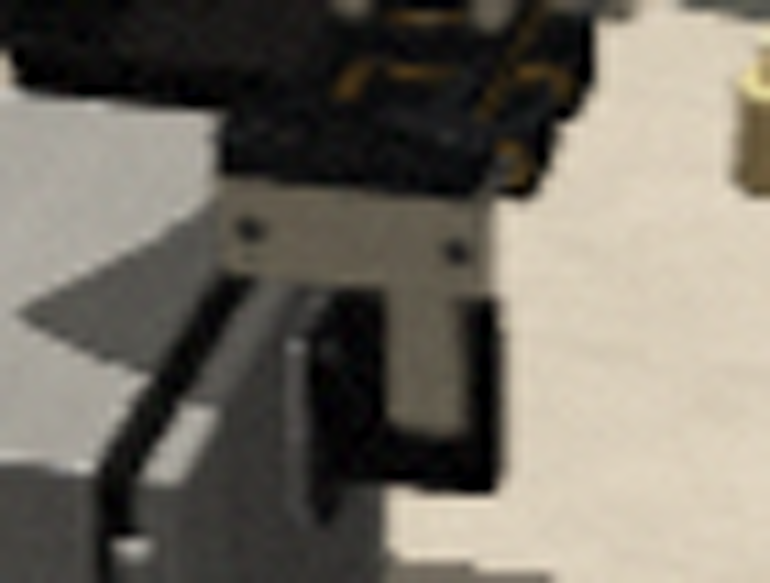

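The flange lies against the pad (flange edge x≈320, pad edge x≈297, bottoms level at about 520), at about 5 N. I press on, turning with the door.

play_rows(
  moves=[
    [[0,-0.4,0.5,0,0,-1.4,0],[-1,-0.4,0.4,0,0,-0.4,0],[-1,-0.4,0,0,0,-0.5,0],[-1,-0.4,0,0,0,-0.5,0],[0,0,0,0,0,0,0],[0,0,0,0,0,0,0],[0,0,0,0,0,0,0]],
  ],
)

```text
t: 12.95
tool_pos: [551.1, -34.6, 120.0]
eef_rot: [-0.001, -0.141, 0.99, 0.0]
wrist_force: [-6.8, -1.5, 2.1]
finger_gap: 15.6
grasp_force: 30.0
```

```bash
python3 - <<'E'
from h import *
for i in range(5):
    s=env.read_state(); print(np.round(s["tool_pos"],2),np.round(s["wrist_force"],1),np.round(s["moment"],2),s["finger_gap"]); f=grab("scene" if i%2 else "top")
print(pose()[:3,:3].round(4).tolist())
P=np.vstack([cloud(grab("top")).reshape(-1,3) for i in range(4)])
c,s=np.cos(.239),np.sin(.239); L=np.c_[P[:,:2]@np.array([[c,-s],[s,c]]),P[:,2]]
k=(L[:,2]>50)&(L[:,2]<135)&(abs(L[:,0]-562)<12)&(((L[:,1]>-122)&(L[:,1]<-35))|((L[:,1]<-200)&(L[:,1]>-222)))
A=L[k]
for a in range(-222,-35,12):
    q=A[abs(A[:,1]-a-6)<6]
    if len(q)>3: print(a+6,len(q),np.median(q[:,0]).round(1),end=" | ")
E
```

```text
[551.15 -34.65 119.98] [-6.8 -1.5  2.1] [-0.35  1.07 -0.24] 15.59516709426426
[551.15 -34.64 119.99] [-7.3 -1.6  3.7] [-0.32  1.09 -0.2 ] 15.695673518433303
[551.14 -34.63 119.99] [-6.8 -1.8  2.5] [-0.29  1.07 -0.17] 15.801292620766842
[551.17 -34.64 120.  ] [-7.1 -1.6  4.2] [-0.33  1.02 -0.26] 16.166805157575503
[551.13 -34.66 119.98] [-7.7 -2.6  2.9] [-0.36  1.02 -0.21] 15.660550802841588
[[-0.9601, -0.2798, -0.0019], [-0.2798, 0.9601, -0.0002], [0.0019, 0.0003, -1.0]]
-72 25 559.5 | -60 76 559.3 | -48 67 559.1 | -36 38 559.0 |
```

play_rows(
  moves=[
    [[-0.7,0,0,0,0,0,0],[-0.7,0,0,0,0,0,0],[-0.6,0,0,0,0,0,0],[0,0,0,0,0,0,0],[0,0,0,0,0,0,0],[0,0,0,0,0,0,0]],
  ],
)

```text
t: 13.9
tool_pos: [552.8, -34.3, 119.9]
eef_rot: [-0.001, -0.141, 0.99, -0.0]
wrist_force: [-7.9, -2.9, 4.1]
finger_gap: 15.4
grasp_force: 30.0
```

```bash
python3 - <<'E'
from h import *
F=[]
for i in range(6):
    s=env.read_state(); F.append(np.r_[s["tool_pos"],s["wrist_force"],s["moment"]]); f=grab("scene" if i%2 else "top")
print(np.mean(F,0).round(2), np.arctan2(-pose()[0,1],pose()[1,1]))
P=[np.vstack([cloud(grab(n)).reshape(-1,3) for i in range(4)]) for n in("top","scene")]
P.append(cloud(dict(np.load("s2.npz"))).reshape(-1,3)); P.append(cloud(dict(np.load("top2.npz"))).reshape(-1,3))
c,s=np.cos(.239),np.sin(.239)
for Q in P:
    L=np.c_[Q[:,:2]@np.array([[c,-s],[s,c]]),Q[:,2]]
    A=L[(L[:,2]>50)&(L[:,2]<142)&(abs(L[:,0]-560)<8)&(L[:,1]>-122)&(L[:,1]<-40)]
    p=np.polyfit(A[:,1],A[:,0],1)
    for _ in range(5):
        r=A[:,0]-np.polyval(p,A[:,1]); g=abs(r)<1.2; p=np.polyfit(A[g,1],A[g,0],1)
    print(g.sum(),"slope",p[0].round(4))
f=dict(np.load("s3.npz"))
E
```

```text
[ 5.5278e+02 -3.4290e+01  1.1995e+02 -8.8300e+00 -2.6000e+00  3.8000e+00
 -4.6000e-01  1.2600e+00 -2.5000e-01] 0.2834176829317568
174 slope -0.0232
650 slope -0.0321
176 slope 0.0037
121 slope 0.0004
```

The yaw moment suggests the flange bears on its free-edge side, so the tool is turned slightly too far. I back off and press again with less turn.

play_rows(
  moves=[
    [[5,0,0,0,0,0,0],[5,0,0,0,0,0,0],[0,2.6,0,0,0,3,0],[0,0,0,0,0,0,0],[0,0,0,0,0,0,0],[0,0,0,0,0,0,0]],
  ],
)

```text
t: 15.1
tool_pos: [543.9, -34.2, 120.3]
eef_rot: [0.0, -0.116, 0.993, -0.0]
wrist_force: [-0.7, 0.5, -1.5]
finger_gap: 15.9
grasp_force: 30.0
```

```bash
cat > st.py <<'E'
from h import *
F=[]
for i in range(5):
    s=env.read_state(); F.append(np.r_[s["tool_pos"],s["wrist_force"],s["moment"]]); env.grab_frame("scene")
m=np.mean(F,0); y=np.arctan2(-pose()[0,1],pose()[1,1]); c,s=np.cos(.239),np.sin(.239)
print(m.round(2),"yaw",y.round(4),"local",(c*m[0]+s*m[1]).round(1),(-s*m[0]+c*m[1]).round(1),"N",(-np.cos(y)*m[3]-np.sin(y)*m[4]).round(1))
E
python3 st.py
```

```text
[ 5.4379e+02 -3.4170e+01  1.2024e+02 -0.0000e+00 -2.7000e-01 -5.9000e-01
  3.0000e-02  3.0000e-02 -1.0000e-02] yaw 0.2323 local 520.2 -161.9 N 0.1
```

play_rows(
  moves=[
    [[-1,0,0,0,0,0,0],[-1,0,0,0,0,0,0],[-1,-0.3,0,0,0,-0.35,0],[-1,-0.3,0,0,0,-0.35,0],[-1,-0.3,0,0,0,-0.35,0],[-1,-0.3,0,0,0,-0.35,0],[-1,-0.3,0,0,0,-0.35,0],[0,0,0,0,0,0,0],[0,0,0,0,0,0,0],[0,0,0,0,0,0,0]],
  ],
)

```text
t: 16.18
tool_pos: [550.0, -34.0, 119.9]
eef_rot: [-0.001, -0.131, 0.991, 0.0]
wrist_force: [-6.3, -0.6, 1.6]
finger_gap: 15.5
grasp_force: 30.0
```

```bash
python3 st.py
```

```text
[ 5.5002e+02 -3.4040e+01  1.1993e+02 -6.1100e+00 -2.1000e-01  1.7100e+00
 -9.0000e-02  8.5000e-01 -1.2000e-01] yaw 0.2626 local 526.3 -163.3 N 6.0
```

play_rows(
  moves=[
    [[-0.7,0,0,0,0,0,0],[-0.7,0,0,0,0,0.2,0],[-0.6,0,0,0,0,0.2,0],[0,0,0,0,0,0.2,0],[0,0,0,0,0,0,0],[0,0,0,0,0,0,0]],
  ],
)

```text
t: 16.93
tool_pos: [551.1, -33.8, 119.7]
eef_rot: [-0.002, -0.126, 0.992, -0.0]
wrist_force: [-11.0, -3.4, 4.3]
finger_gap: 15.8
grasp_force: 30.0
```

```bash
python3 st.py
```

```text
[ 5.5107e+02 -3.3790e+01  1.1972e+02 -1.0210e+01 -2.6900e+00  4.2800e+00
 -1.8000e-01  1.5000e+00  2.8000e-01] yaw 0.2525 local 527.4 -163.3 N 10.6
```

play_rows(
  moves=[
    [[0,0,0,0,0,-0.2,0],[0,0,0,0,0,-0.2,0],[0,0,0,0,0,0,0],[0,0,0,0,0,0,0],[0,0,0,0,0,0,0]],
  ],
)

```text
t: 17.6
tool_pos: [551.3, -33.9, 119.8]
eef_rot: [-0.002, -0.129, 0.992, -0.0]
wrist_force: [-9.6, -3.4, 4.4]
finger_gap: 15.7
grasp_force: 30.0
```

```bash
python3 st.py
```

```text
[ 5.5122e+02 -3.3860e+01  1.1974e+02 -9.4000e+00 -2.8800e+00  3.9500e+00
 -2.9000e-01  1.3500e+00  1.1000e-01] yaw 0.2593 local 527.5 -163.4 N 9.8
```

play_rows(
  moves=[
    [[-0.1,0,-0.3,0,0,-0.15,0],[0,0,-0.2,0,0,0,0],[0,0,0,0,0,0,0],[0,0,0,0,0,0,0],[0,0,0,0,0,0,0]],
  ],
)

```text
t: 18.27
tool_pos: [551.1, -33.9, 119.8]
eef_rot: [-0.002, -0.13, 0.991, -0.0]
wrist_force: [-8.6, -3.1, 0.6]
finger_gap: 15.9
grasp_force: 30.0
```

```bash
python3 st.py; python3 - <<'E'
from h import *
f=grab("scene"); save(f,"pics/s4.png",(235,165,305,218),11)
P=np.vstack([cloud(grab("scene")).reshape(-1,3) for i in range(4)])
c,s=np.cos(.239),np.sin(.239); L=np.c_[P[:,:2]@np.array([[c,-s],[s,c]]),P[:,2]]
for a in range(-172,-100,4):
    k=L[(L[:,1]>=a)&(L[:,1]<a+4)&(L[:,2]>68)&(L[:,2]<140)&(L[:,0]>535)&(L[:,0]<568)]
    if len(k): print(a+2,len(k),np.percentile(k[:,0],[10,50,90]).round(1),np.percentile(k[:,2],[2,98]).round(),end=" | ")
E
```

```text
[ 5.5112e+02 -3.3880e+01  1.1979e+02 -8.3200e+00 -2.7600e+00  1.2200e+00
 -3.4000e-01  1.2500e+00 -4.0000e-02] yaw 0.2617 local 527.4 -163.4 N 8.8
-166 3 [549.9 552.7 552.9] [129. 131.] | -162 15 [536.9 545.7 555.1] [ 75. 133.] | -158 43 [539.1 544.6 554. ] [ 78. 134.] | -154 119 [540.4 543.9 550.1] [ 78. 135.] | -150 130 [539.6 545.7 551.4] [ 80. 136.] | -146 50 [544.8 548.5 559.2] [ 81. 137.] | -142 47 [549.1 550.1 555.1] [ 81. 136.] | -138 32 [548.8 550.  557.6] [ 79. 134.] | -134 69 [550.1 554.4 559.2] [ 71. 138.] | -130 139 [549.8 555.  558.9] [ 74. 136.] | -126 81 [549.3 555.2 558.6] [ 74. 135.] | -122 31 [556.1 559.  560.1] [ 80. 135.] | -118 31 [558.1 558.6 559.4] [ 81. 138.] | -114 37 [557.5 558.3 559.1] [ 69. 134.] | -110 20 [557.6 558.6 559.4] [ 70. 139.] | -106 35 [557.7 558.3 559.3] [ 73. 135.] | -102 27 [557.3 558.  559.1] [ 70. 138.] |
```

View pics/s4.png

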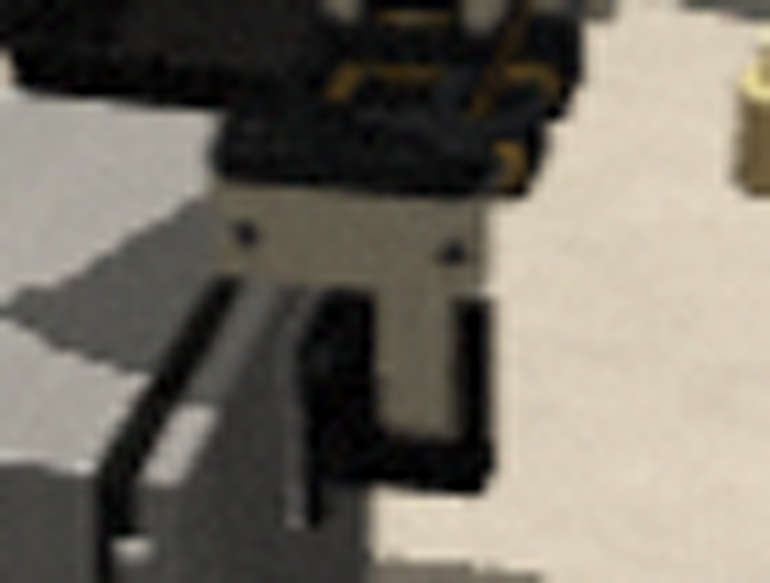

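The flange sits flush on the pad: edges parallel at x≈303 and 315, bottoms level at 520. Only a little more push is needed.

play_rows(
  moves=[
    [[-0.6,0,0,0,0,-0.1,0],[0,0,0,0,0,0,0],[0,0,0,0,0,0,0],[0,0,0,0,0,0,0],[0,0,0,0,0,0,0],[0,0,0,0,0,0,0]],
  ],
)

```text
t: 19.27
tool_pos: [551.6, -33.9, 119.8]
eef_rot: [-0.002, -0.131, 0.991, -0.0]
wrist_force: [-8.8, -3.0, 1.1]
finger_gap: 15.8
grasp_force: 30.0
```

```bash
python3 st.py
```

```text
[ 5.5158e+02 -3.3880e+01  1.1980e+02 -9.4200e+00 -3.4400e+00  1.3500e+00
 -4.9000e-01  1.3400e+00  6.0000e-02] yaw 0.2634 local 527.9 -163.5 N 10.0
```

10.0 N, flush and steady, so I hand in.

```bash
python3 -c "
from cell import env
print(env.sign_off())"
```

```text
the job is handed in; nothing more can be done
None
```

I pushed the door shut onto its catch, and the middle-sized handle is held upright and flush against the mounting pad at about 10 N, still gripped; the job was handed in at about 20 s, its edges lined up to about 2 mm as far as the cameras could show.

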